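# Fetch the battery from behind the lanterns

## Task

The lantern battery lies at the back of the low wooden rack, behind two solar lanterns and a steel mug that stand on grey felt coasters. First stand both lanterns and the mug on the plywood board at the side, then, with all three still there, lay the battery flat in the grey charging cradle, and finally put each lantern and the mug back on the middle of the very coaster it came from. Keep everything upright and set things down rather than dropping them.

Things in the scene. Friction and masses are not known exactly. Their poses are not given: they have to be found in the camera images.
- lantern_tall: The taller green solar lantern, round about its z: foot 68 mm across, clear barrel 44 mm across from z = 35 to 127 mm, then a cap 52 mm across and 32 mm high, topped by a dark 3 mm solar disc; 162 mm high, about 280 g. Best taken by the cap from above. Origin: centre of its underside, z up. Stands at the start on the middle of one of the coasters; which one changes.
- lantern_short: The shorter green solar lantern, round about its z: foot 68 mm across, clear barrel 44 mm across from z = 35 to 80 mm, then a cap 52 mm across and 32 mm high, topped by a dark 3 mm solar disc; 115 mm high, about 200 g. Best taken by the cap from above. Origin: centre of its underside, z up. Stands at the start on the middle of one of the coasters; which one changes.
- mug: Stainless steel mug, open on top, 62 mm across, 85 mm high, wall 3 mm, about 140 g; its handle sticks out along its +y to 54 mm from the axis. Best taken from above across the outside of the rim, along its x. Origin: centre of its underside, z up. Stands at the start on the middle of one of the coasters (which one changes), handle within about 20 degrees of the rack's +y.
- battery: Lantern battery, a black block with a paper band and two brass contacts on top: 85 mm (its x) by 45 mm (its y) by 43 mm high, about 300 g. Origin: centre of its underside, z up. At the start it lies flat on the rack's floor, long side roughly along the rack's y, close behind the coasters. Taken from above across its 45 mm width.
- rack: Low wooden rack, fixed: floor board 220 mm (its x) by 360 mm (its y), top at 10 mm; back wall (inner face x = 100 mm) and side walls (inner faces y = +-170 mm, from x = 0 back) rise to 55 mm. Front (-x) open. Coasters near x = -65, y = -105, 0, 105 mm; battery near x = 20; a matchbox 15 mm high in the rear +y corner. Origin: centre of the underside.
- coaster_a: Round grey felt coaster, 84 mm across, 3 mm thick, fixed on the rack's floor; one of three in a row along the rack's front. Origin: centre of its underside, so its top lies 3 mm above it. One lantern or the mug stands on its middle at the start.
- coaster_b: Round grey felt coaster, 84 mm across, 3 mm thick, fixed on the rack's floor; one of three in a row along the rack's front. Origin: centre of its underside, so its top lies 3 mm above it. One lantern or the mug stands on its middle at the start.
- coaster_c: Round grey felt coaster, 84 mm across, 3 mm thick, fixed on the rack's floor; one of three in a row along the rack's front. Origin: centre of its underside, so its top lies 3 mm above it. One lantern or the mug stands on its middle at the start.
- board: Flat plywood board on the table at one side of the rack (left or right, it changes), fixed: 340 mm (its x) by 150 mm (its y), 8 mm thick, no rim; room for three things in a row along its x, about 105 mm apart. Origin: centre of its underside.
- cradle: Grey charging cradle on the other side of the rack from the board, fixed: open tray 113 mm (its x) by 73 mm (its y), inside 105 by 65 mm, floor top at 4 mm, rim at 14 mm; the battery lies in it lengthwise, either way round, 10 mm to spare all round. A 16 mm high electronics block joins its +x end, x = 56 to 87 mm. Origin: centre of the tray's underside.

How it is judged:
On the way, in this order (a step that is already met when the one before it is completed fails the run):
1. both lanterns and the mug stand upright on the plywood board (x of lantern_tall in the frame of board between -0.165 and 0.165 m and y of lantern_tall in the frame of board between -0.07 and 0.07 m and z of lantern_tall in the frame of board between 0.003 and 0.013 m and angle between each of lantern_tall, lantern_short, mug's own z axis and vertical below 0.15 rad and linear speed of each of lantern_tall, lantern_short, mug below 0.05 m/s and x of lantern_short in the frame of board between -0.165 and 0.165 m and y of lantern_short in the frame of board between -0.07 and 0.07 m and z of lantern_short in the frame of board between 0.003 and 0.013 m and x of mug in the frame of board between -0.165 and 0.165 m and y of mug in the frame of board between -0.07 and 0.07 m and z of mug in the frame of board between 0.003 and 0.013 m), for 0.2 s.
2. the battery lies released in the cradle while all three still stand on the board (all of step 1 and x of battery in the frame of cradle between -0.015 and 0.015 m and y of battery in the frame of cradle between -0.015 and 0.015 m and z of battery in the frame of cradle between 0 and 0.009 m and angle between battery's own z axis and vertical below 0.1 rad and angle between the x axis of battery and the x axis of cradle, either way round below 0.4 rad and linear speed of battery below 0.05 m/s and contact force between the fingers and battery below 0.1 N), for 0.2 s.
At the end, for the whole second after the job is handed in: The battery lies flat inside the cradle, lengthwise; each lantern and the mug stands upright, within 15 mm of where it stood at the start (on its own coaster); all are released and at rest (x of battery in the frame of cradle between -0.015 and 0.015 m and y of battery in the frame of cradle between -0.015 and 0.015 m and z of battery in the frame of cradle between 0 and 0.009 m and angle between each of battery, lantern_tall, lantern_short, mug's own z axis and vertical below 0.1 rad and angle between the x axis of battery and the x axis of cradle, either way round below 0.4 rad and linear speed of battery below 0.05 m/s and distance of each of lantern_tall, lantern_short, mug from where it was at the start of the episode below 0.015 m and linear speed of each of lantern_tall, lantern_short, mug below 0.02 m/s); the robot touches nothing.
It fails at once if a lantern, the mug or the battery tipped over (beyond about 35 degrees) (angle between any of lantern_tall, lantern_short, mug, battery's own z axis and vertical above 0.6 rad).
It fails at once if a lantern, the mug or the battery dropped (falling free for more than about 2 cm) ((contact force between the fingers and lantern_tall below 0.05 N and linear speed of lantern_tall above 0.65 m/s) or (contact force between the fingers and lantern_short below 0.05 N and linear speed of lantern_short above 0.65 m/s) or (contact force between the fingers and mug below 0.05 N and linear speed of mug above 0.65 m/s) or (contact force between the fingers and battery below 0.05 N and linear speed of battery above 0.65 m/s)).
It also fails if it takes over 138 s, if anything falls off the work surface, if the arm or the gripper's body presses on something with over 40 N, if the wrist force passes 120 N, or if a joint passes its speed limit or range.

## Robot

A 6-joint arm with a two-finger parallel gripper is mounted at the origin on the work surface. World frame = base frame: x ahead of the robot, y to its left, z up, the work surface at z = 0. Lengths are in m, angles in rad, forces in N, time in s.
With the tool pointing down it reaches from about 0.325 to 0.85 m from the base axis. Payload 15.5 kg.
Tool frame: the origin (TCP) lies on the centre line of the jaws, within the pads' length; the fingertips stand 17 mm ahead of it and the grasp point (between the pads) lies 2 mm behind it; z points along the fingers, y is the line along which they close (so a half turn about z gives the same grasp; the last joint's range is limited). The gripper opens to 91 mm and grips with 3 to 60 N. Pads are 32 mm wide; open, the fingers measure 118 mm over their backs; the gripper's body (76 mm by 178 mm) begins 60 mm behind the grasp point.
Start: joints at [-1.25, 0.494, 1.345, -0, 1.302, -0.096], TCP at [0.253, -0.571, 0.231] pointing down, gripper open.
Joint ranges: [-2.91, 2.91], [-0.82, 2.16], [0.22, 2.67], [-1.22, 4.37], [0.12, 2.79], [-3.08, 3.08]. Speed limits (rad/s): [1.89, 1.89, 2.57, 3.01, 3.01, 3.01].

## Interface

Orientations are given as a unit quaternion [w, x, y, z].
In Python, from bench import env gives the robot as it stands. The module is installed in compiled form; this text tells all that it offers.
- The arm moves only by the shell command python3 -m handwheel 'ROWS' [FORCE]. ROWS is a JSON object of lists of equal length, an entry for each row: "grip": the opening, from -1 (shut) to 1 (fully open); "translation": the shift along the tool's x, y, z in mm, a list of three; "delta_rot": the turn, a rotation vector about the tool's x, y, z in degrees, a list of three. In form: {"grip": [grip, ...], "translation": [[tx, ty, tz], ...], "delta_rot": [[ax, ay, az], ...]}. A call has 1 to 12 rows; each row shifts and turns the commanded pose from where the row before left it, along the tool's axes as they then stand; what a row does not reach is not made up. A row lasts 1/10 s, in which the tool goes at most 50 mm and 8.59 degrees, less where a joint would pass 70% of its speed; a pose out of reach is approached as far as the arm can. A call with a gripper value outside its range is refused whole. The fingers move at their own pace and stop on an object; FORCE is the grip in N (left out, the last holds). Time passes only in rows, so rows that do not move let the fingers close. It gives the time, the measured TCP pose, the force, the opening and the grip force at its end, in the units of the state.
- env.observe(): the state, without advancing time (a new reading comes with each control period).
- env.get_image(name): name is "side" or "top"; returns a dict with "frame" (420x560x3 uint8, red, green, blue), "range_z" (420x560 float32, m along the optical axis (not along the pixel's ray), 0 where there is no reading), "fx", "fy", "cx", "cy" (pixels), "distortion" ([k1, k2, p1, p2, k3] as OpenCV has them; the pictures are not rectified), "position" and "attitude" of the camera in the world. Camera axes: x right, y up, looking along -z (the intrinsics and any distortion apply to the point x, -y, -z); pixel columns grow to the right and rows downward; lengths in m; the calibration is good to about 2 mm. A picture is of the moment at which its call begins.
- env.hand_in(): hands the job in; it is judged then, once.
The state is a dict: "clock": time; "joint_positions": joint angles; "joint_velocities": joint speeds; "joint_torque": joint torques, N m; "position": TCP position; "eef_rot": TCP orientation; "ft_force": force on the tool from outside, world axes, zero at the start; "torque": the same for the moment, N m; "grip_width": finger opening in m; "grasp_force": force on a finger pad.
Only numpy, scipy, OpenCV 4.12 (cv2) and the standard library are available. Lean on these libraries where they do the work, as an engineer would, in place of code of your own. Each camera call takes 0.05 s, during which the arm holds its last target. There are 200 camera calls.

## Working session

There is one attempt and no reset: what is moved stays moved. The work goes in short steps, Python scripts to look and compute and a shell command to move; the robot and the scene stay as the last step left them, time stands still between calls to the robot, and variables do not carry over. Pictures are saved under pics/ and viewed, at most 14 in all, crops included, and the job is handed in when it is done.

```bash
mkdir -p pics
cat > h.py <<'E'
import numpy as np, cv2, json
from bench import env
from scipy.spatial.transform import Rotation as R
def q2R(q): return R.from_quat([q[1],q[2],q[3],q[0]]).as_matrix()
def cam(name):
    d=env.get_image(name); d["K"]=np.array([[d["fx"],0,d["cx"]],[0,d["fy"],d["cy"]],[0,0,1]]); d["D"]=np.array(d["distortion"]); 
    a=np.array(d["attitude"],float); d["R"]=q2R(a) if a.size==4 else a.reshape(3,3); d["p"]=np.array(d["position"]); return d
def cloud(d):
    h,w=d["range_z"].shape; u,v=np.meshgrid(np.arange(w),np.arange(h))
    return rays(d,np.stack([u,v],-1).reshape(-1,2)).reshape(h,w,3)*d["range_z"][...,None]+d["p"]
def rays(d,px):
    n=cv2.undistortPoints(np.array(px,float).reshape(-1,1,2),d["K"],d["D"]).reshape(-1,2)
    return np.c_[n[:,0],-n[:,1],-np.ones(len(n))]@d["R"].T
def plane(d,px,z):
    r=rays(d,px); return d["p"]+r*((z-d["p"][2])/r[:,2])[:,None]
def save(d,name,crop=None,s=1):
    f=d["frame"][...,::-1]
    if crop: f=f[crop[1]:crop[3],crop[0]:crop[2]]
    cv2.imwrite("pics/"+name,cv2.resize(f,None,fx=s,fy=s))
E
python3 - <<'E'
from h import *
for n in("top","side"):
    d=cam(n); save(d,n+"0.png",s=1.4); print(n,d["p"],d["R"],d["K"],d["D"])
s=env.observe(); print({k:np.round(s[k],4) for k in s})
print(q2R(s["eef_rot"]).round(3))
E
```

```text
top [0.33346453 0.01287289 1.10911978] [[ 0.00224258  0.98253688 -0.18605444]
 [-0.99975283  0.00631821  0.02131553]
 [ 0.02211883  0.18596065  0.9823082 ]] [[511.90819082   0.         281.19613344]
 [  0.         511.90819082 210.08375715]
 [  0.           0.           1.        ]] [-0.14530911  0.          0.          0.          0.        ]
side [ 0.44902616 -0.72915575  0.68503716] [[ 0.99564346  0.06643629 -0.06542413]
 [-0.09301834  0.65912045 -0.74626257]
 [-0.00645654  0.74909709  0.66242876]] [[442.7451233    0.         285.54879767]
 [  0.         442.7451233  202.97056805]
 [  0.           0.           1.        ]] [-0.10697491  0.          0.          0.          0.        ]
{'clock': np.float64(0.1), 'joint_positions': array([-1.2495,  0.4941,  1.346 ,  0.    ,  1.3025, -0.0955]), 'joint_velocities': array([ 0.0003, -0.0035, -0.002 ,  0.0005, -0.0008,  0.0009]), 'joint_torque': array([ 2.4000e-03, -8.8024e+01, -3.8254e+01,  7.1000e-02,  4.8300e-02,
       -0.0000e+00]), 'position': array([ 0.2529, -0.5712,  0.2304]), 'eef_rot': array([-5.000e-04,  9.784e-01,  2.069e-01, -1.000e-04]), 'ft_force': array([ 0.0267, -0.7923, -0.6913]), 'torque': array([ 0.0099, -0.0167, -0.    ]), 'grasp_force': np.float64(0.0), 'grip_width': np.float64(0.0915)}
[[ 0.914  0.405 -0.   ]
 [ 0.405 -0.914  0.001]
 [ 0.    -0.001 -1.   ]]
```

View pics/top0.png

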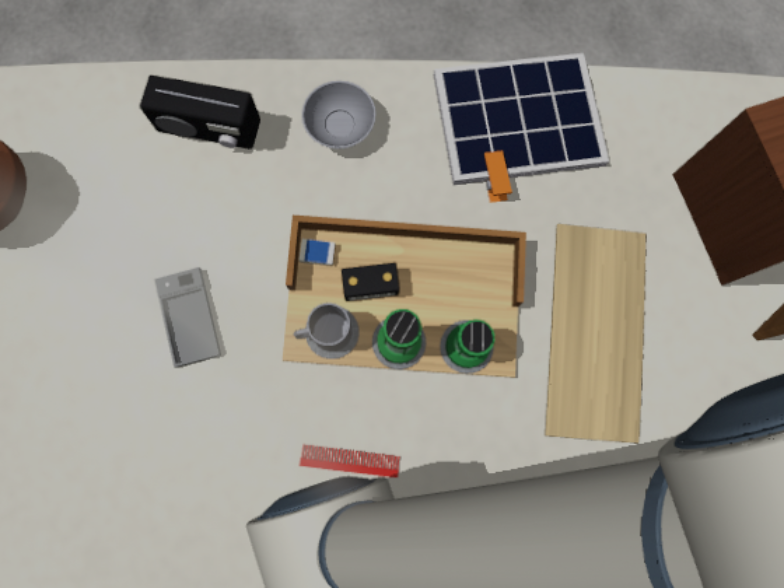

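View pics/side0.png

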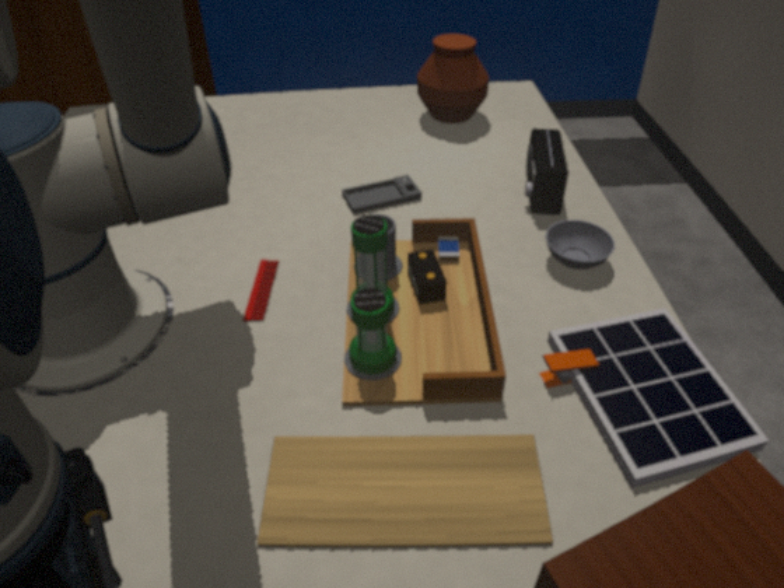

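The top view (1.4× scale) shows the mug at (330,327) with its handle to the left (+y), lanterns at (403,328) and (475,340), and the battery at (370,281). The cradle is at (190,318) with its block at the top, and the board is at (597,333). The side view agrees. Next I measure.

```bash
cat > m.py <<'E'
from h import *
def ctr(P,m): return P[m]
def fitcirc(xy):
    A=np.c_[2*xy,np.ones(len(xy))]; s=np.linalg.lstsq(A,(xy**2).sum(1),rcond=None)[0]; return s[:2],np.sqrt(s[2]+s[0]**2+s[1]**2)
def rect(m):
    c,_=cv2.findContours(m.astype(np.uint8),cv2.RETR_EXTERNAL,cv2.CHAIN_APPROX_NONE); return max(c,key=cv2.contourArea).reshape(-1,2)
E
python3 - <<'E'
from m import *
d=cam("top"); P=cloud(d); hsv=cv2.cvtColor(d["frame"],cv2.COLOR_RGB2HSV); u,v=np.meshgrid(np.arange(560),np.arange(420))
def box(a,b,c,e): return (u>a/1.4)&(u<b/1.4)&(v>c/1.4)&(v<e/1.4)
# discs
for nm,b in (("mid",box(370,432,300,365)),("right",box(442,500,312,370)),("mug",box(290,362,295,362))):
    z=P[...,2]; zt=np.percentile(z[b&(d["range_z"]>0)],97); m=b&(z>zt-.008)&(z<zt+.008)
    c=rect(m); mn,r=cv2.minEnclosingCircle(c); w=plane(d,c,zt)[:,:2]; ww,rr=cv2.minEnclosingCircle(w.astype(np.float32)); print(nm,zt.round(4),m.sum(),"mean",P[m].mean(0).round(4),"enc",np.round(ww,4),round(rr,4))
    for k in(0.10,.16): pass
for nm,b,zz in (("battery",box(335,405,260,303),.053),):
    m=b&(abs(P[...,2]-zz)<.008); c=rect(m); w=plane(d,c,zz)[:,:2]; print(nm,np.median(P[m][:,2]),cv2.minAreaRect((w*1000).astype(np.float32)))
for nm,b,zz in (("board",box(535,660,215,450),.008),("rim",box(145,230,258,375),.014)):
    m=b&((hsv[...,1]>60) if nm=="board" else (hsv[...,2]<150)&(P[...,2]>.0)); m=cv2.morphologyEx(m.astype(np.uint8),cv2.MORPH_OPEN,np.ones((5,5))); c=rect(m); w=plane(d,c,zz)[:,:2]; print(nm,np.median(P[m>0][:,2]),cv2.minAreaRect((w*1000).astype(np.float32)))
r=d["frame"].copy()
# coaster/ rack
m=box(270,540,205,385)&(hsv[...,1]>60)&(hsv[...,0]<25); c=rect(cv2.morphologyEx(m.astype(np.uint8),cv2.MORPH_CLOSE,np.ones((25,25))))
print("rack",cv2.minAreaRect((plane(d,c,.01)[:,:2]*1000).astype(np.float32)))
b=box(290,362,295,362); z=P[...,2]
save(d,"crop.png",(100,140,480,330),2)
E
```

```text
mid 0.1764 593 mean [ 0.4655 -0.0186  0.1738] enc [ 0.4651 -0.0187] 0.0256
right 0.1293 496 mean [ 0.4599 -0.1229  0.1267] enc [ 0.4598 -0.1222] 0.025
mug 0.0972 168 mean [0.4811 0.0855 0.0963] enc [0.4806 0.0842] 0.0313
battery 0.05217818725365686 ((555.0477905273438, 25.50991439819336), (46.1737174987793, 84.51282501220703), 7.884135723114014)
board 0.0073534553157528215 ((485.0462646484375, -332.5037536621094), (149.9090576171875, 338.19580078125), 84.60865783691406)
rim 0.0055625898552570385 ((503.1196594238281, 310.45843505859375), (145.6223602294922, 75.96419525146484), 16.083145141601562)
rack ((541.474609375, -27.483261108398438), (375.6377868652344, 233.4430694580078), 86.12537384033203)
```

View pics/crop.png

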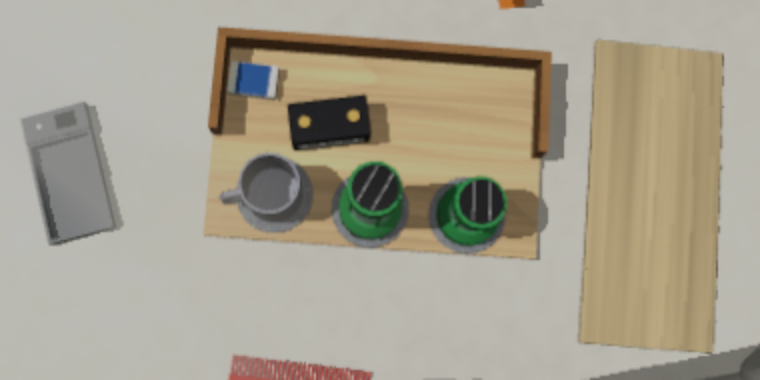

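```bash
cat > go.py <<'E'
import sys
from h import *
def go(x,y,z,yaw=None):
    s=env.observe(); Rt=q2R(s["eef_rot"]); p=np.array(s["position"])
    th=np.degrees(np.arctan2(Rt[1,0],Rt[0,0])); 
    print("t",round(float(s["clock"]),1),"p",p.round(4),"yaw",th.round(2),"w",round(float(s["grip_width"]),4),"gf",np.round(s["grasp_force"],1),"F",np.round(s["ft_force"],1),"tilt",np.round(Rt[:,2],3))
    t=np.array([x,y,z])-p; print("tool-frame move now mm",(Rt.T@t*1000).round(1))
    if yaw is not None:
        print("turn rz deg",-((yaw-th+180)%360-180)); Y=R.from_euler("z",yaw,degrees=True).as_matrix()@np.diag([1,-1,-1]); print("after turn mm",(Y.T@t*1000).round(1))
if __name__=="__main__": go(*map(float,sys.argv[1:]))
E
python3 - <<'E'
from m import *
for n in("top",):
    d=cam(n); P=cloud(d); z=P[...,2]; u,v=np.meshgrid(np.arange(560),np.arange(420))
    m=(u>480)&(v>70)&(v<250)&(z>.03); q=P[m]; print("box",q.min(0),q.max(0))
    k=(q[:,1]>-.46); print(q[k].min(0),q[k].max(0), k.sum())
    # rim: points near z top, mug interior/outer circle fit to range edges
    m=(np.hypot(P[...,0]-.4808,P[...,1]-.085)<.045)&(z>.090)
    q=P[m]; print("mug rim pts",len(q),fitcirc(q[:,:2]))
    m=(np.hypot(P[...,0]-.4808,P[...,1]-.085)>.034)&(np.hypot(P[...,0]-.4808,P[...,1]-.085)<.06)&(z>.03)&(z<.09)&(P[...,1]>.085); print("handle",P[m].mean(0))
    # coasters: low-saturation pixels at floor
    hsv=cv2.cvtColor(d["frame"],cv2.COLOR_RGB2HSV)
    for cx,cy in((.4808,.0845),(.4653,-.0187),(.4598,-.1225)):
        r=np.hypot(P[...,0]-cx,P[...,1]-cy); m=(r<.06)&(abs(z-.013)<.008)&(hsv[...,1]<50); w=plane(d,rect(m),.013)[:,:2]; print("coaster",cv2.minEnclosingCircle(w.astype(np.float32)))
E
python3 go.py .4808 .0845 .28 90
```

```text
box [ 0.33346453 -0.64199555  0.03004049] [0.77198831 0.01287289 1.10911978]
[0.33346453 0.01287289 1.10911978] [0.33346453 0.01287289 1.10911978] 43
mug rim pts 161 (array([0.48080992, 0.08440585]), np.float64(0.02929620750122781))
handle [0.47111191 0.12627349 0.06540199]
coaster ((0.4846392273902893, 0.08649793267250061), 0.02762548252940178)
coaster ((0.46535608172416687, -0.01771598681807518), 0.04192882403731346)
coaster ((0.45987752079963684, -0.1225646436214447), 0.041331611573696136)
t 0.2 p [ 0.253  -0.5713  0.2306] yaw 23.88 w 0.0914 gf 0.0 F [ 0.4  0.  -0.5] tilt [-0.     0.001 -1.   ]
tool-frame move now mm [ 473.8 -507.5  -49.1]
turn rz deg -66.12100220219872
after turn mm [655.8 227.8 -49.4]
```

```bash
python3 -m handwheel '{"grip":[1,1,1,1,1,1,1,1,1,1,1],"translation":[[0,0,-25],[0,0,-25],[0,0,0],[0,0,0],[0,0,0],[0,0,0],[0,0,0],[0,0,0],[0,0,0],[0,0,0],[0,0,0]],"delta_rot":[[0,0,0],[0,0,0],[0,0,-8],[0,0,-8],[0,0,-8],[0,0,-8],[0,0,-8],[0,0,-8],[0,0,-8],[0,0,-8],[0,0,-2.1]]}' 25
python3 -m handwheel '{"grip":[1,1,1,1,1,1,1,1,1,1,1,1],"translation":[[40,14,0],[40,14,0],[40,14,0],[40,14,0],[40,14,0],[40,14,0],[40,14,0],[40,14,0],[40,14,0],[40,14,0],[40,14,0],[40,14,0]],"delta_rot":[[0,0,0],[0,0,0],[0,0,0],[0,0,0],[0,0,0],[0,0,0],[0,0,0],[0,0,0],[0,0,0],[0,0,0],[0,0,0],[0,0,0]]}'
python3 go.py .4808 .0845 .28 90
```

```text
clock: 1.3
position: [0.253, -0.5714, 0.2807]
eef_rot: [-0.0, 0.705, 0.709, 0.0]
ft_force: [0.3, -0.6, -0.2]
grip_width: 0.091
grasp_force: 0.0
clock: 2.5
position: [0.4214, -0.0899, 0.281]
eef_rot: [0.0, 0.707, 0.707, 0.0]
ft_force: [0.5, 0.3, 0.4]
grip_width: 0.0916
grasp_force: 0.0
t 2.5 p [ 0.4214 -0.0899  0.281 ] yaw 89.97 w 0.0916 gf 0.0 F [0.5 0.3 0.4] tilt [ 0. -0. -1.]
tool-frame move now mm [174.4  59.3   1. ]
turn rz deg -0.029069421407143636
after turn mm [174.4  59.4   1. ]
```

```bash
python3 -m handwheel '{"grip":[1,1,1,1,1,1,1,1,1,1,1,1],"translation":[[35,12,0],[35,12,0],[35,12,0],[35,12,0],[34,11,0],[0,0,35],[0,0,35],[0,0,30],[0,0,25],[0,0,20],[0,0,0],[0,0,0]],"delta_rot":[[0,0,0],[0,0,0],[0,0,0],[0,0,0],[0,0,0],[0,0,0],[0,0,0],[0,0,0],[0,0,0],[0,0,0],[0,0,0],[0,0,0]]}'
python3 - <<'E'
from h import *
d=cam("side"); save(d,"pre_mug.png",(200,100,400,300),2.5)
E
python3 go.py .4808 .0845 .084 90
```

```text
clock: 3.7
position: [0.4803, 0.0824, 0.1362]
eef_rot: [-0.0, 0.707, 0.707, -0.0]
ft_force: [0.5, 0.1, 0.6]
grip_width: 0.0914
grasp_force: 0.0
t 3.8 p [0.4807 0.0824 0.1368] yaw 89.98 w 0.0909 gf 0.0 F [-0.3 -0.  -0.3] tilt [ 0.001 -0.    -1.   ]
tool-frame move now mm [ 2.1  0.  52.8]
turn rz deg -0.015300626492262381
after turn mm [ 2.1  0.1 52.8]
```

View pics/pre_mug.png

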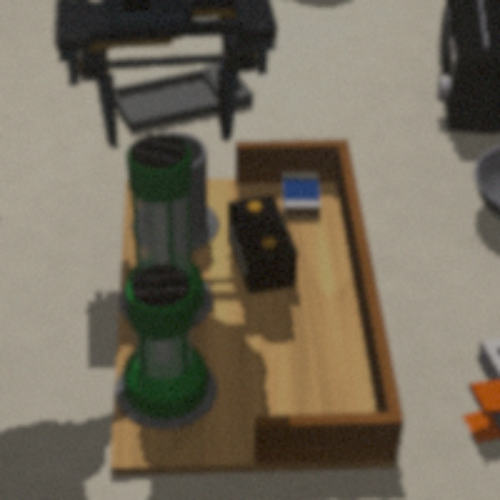

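The open gripper at (165,90) is level above the mug, which the tall lantern hides at (165,190). It clears everything, so I go down and grip.

```bash
python3 -m handwheel '{"grip":[1,1,1,1,-1,-1,-1,-1,-1,-1],"translation":[[2,0,15],[0,0,15],[0,0,15],[0,0,8],[0,0,0],[0,0,0],[0,0,0],[0,0,0],[0,0,0],[0,0,0]],"delta_rot":[[0,0,0],[0,0,0],[0,0,0],[0,0,0],[0,0,0],[0,0,0],[0,0,0],[0,0,0],[0,0,0],[0,0,0]]}' 25
python3 go.py .4808 .0845 .3
```

```text
clock: 4.75
position: [0.4808, 0.0845, 0.0835]
eef_rot: [0.0, 0.707, 0.707, 0.001]
ft_force: [1.1, -0.4, 8.3]
grip_width: 0.0624
grasp_force: 25.0
t 4.8 p [0.4808 0.0845 0.0835] yaw 89.98 w 0.0624 gf 25.0 F [ 1.1 -0.4  8.3] tilt [ 0.001  0.    -1.   ]
tool-frame move now mm [   0.     0.3 -216.5]
```

```bash
python3 -m handwheel '{"grip":[-1,-1,-1,-1,-1,-1,-1,-1,-1],"translation":[[0,0,-8],[0,0,-15],[0,0,-25],[0,0,-30],[0,0,-35],[0,0,-35],[0,0,-30],[0,0,-22],[0,0,0]],"delta_rot":[[0,0,0],[0,0,0],[0,0,0],[0,0,0],[0,0,0],[0,0,0],[0,0,0],[0,0,0],[0,0,0]]}'
python3 -m handwheel '{"grip":[-1,-1,-1,-1,-1,-1,-1,-1,-1,-1,-1,-1],"translation":[[-15,5,0],[-30,8,0],[-40,11,0],[-40,11,0],[-40,11,0],[-40,11,0],[-40,11,0],[-40,11,0],[-40,11,0],[-40,11,0],[-30,8,0],[-15,5,0]],"delta_rot":[[0,0,0],[0,0,0],[0,0,0],[0,0,0],[0,0,0],[0,0,0],[0,0,0],[0,0,0],[0,0,0],[0,0,0],[0,0,0],[0,0,0]]}'
python3 go.py .5995 -.3433 .0785 90
```

```text
clock: 5.65
position: [0.4812, 0.0845, 0.286]
eef_rot: [0.002, 0.707, 0.707, 0.002]
ft_force: [0.2, 0.1, -1.9]
grip_width: 0.0622
grasp_force: 25.0
clock: 6.85
position: [0.5937, -0.328, 0.2812]
eef_rot: [-0.001, 0.708, 0.706, -0.0]
ft_force: [-0.5, 0.0, -0.2]
grip_width: 0.0622
grasp_force: 25.0
t 6.8 p [ 0.5937 -0.328   0.2812] yaw 89.88 w 0.0622 gf 25.0 F [-0.5  0.  -0.2] tilt [-0.002  0.001 -1.   ]
tool-frame move now mm [-15.4   6.2 202.7]
turn rz deg -0.12060020174496344
after turn mm [-15.3   5.8 202.7]
```

```bash
python3 -m handwheel '{"grip":[-1,-1,-1,-1,-1,-1,-1,-1,-1,-1],"translation":[[-17,5,0],[0,0,15],[0,0,30],[0,0,35],[0,0,35],[0,0,30],[0,0,25],[0,0,15],[0,0,8],[0,0,0]],"delta_rot":[[0,0,0],[0,0,0],[0,0,0],[0,0,0],[0,0,0],[0,0,0],[0,0,0],[0,0,0],[0,0,0],[0,0,0]]}'
python3 go.py .5995 -.3433 .0785 90
```

```text
clock: 7.85
position: [0.5987, -0.3424, 0.0892]
eef_rot: [-0.001, 0.707, 0.707, -0.0]
ft_force: [0.9, -0.8, -1.6]
grip_width: 0.0622
grasp_force: 25.0
t 7.8 p [ 0.5987 -0.3424  0.0892] yaw 89.98 w 0.0622 gf 25.0 F [ 0.9 -0.8 -1.6] tilt [-0.001  0.001 -1.   ]
tool-frame move now mm [-1.   0.8 10.7]
turn rz deg -0.01973602612247305
after turn mm [-0.9  0.8 10.7]
```

```bash
python3 -m handwheel '{"grip":[-1,-1,-1,-1,-1],"translation":[[0,0,4],[0,0,4],[0,0,2],[0,0,1],[0,0,0]],"delta_rot":[[0,0,0],[0,0,0],[0,0,0],[0,0,0],[0,0,0]]}'
python3 go.py .5995 -.3433 .0785 90
```

```text
clock: 8.35
position: [0.5991, -0.3426, 0.079]
eef_rot: [0.0, 0.707, 0.707, 0.0]
ft_force: [-0.9, -0.6, -1.6]
grip_width: 0.0623
grasp_force: 25.0
t 8.3 p [ 0.5991 -0.3426  0.079 ] yaw 89.98 w 0.0623 gf 25.0 F [-0.9 -0.6 -1.6] tilt [ 0. -0. -1.]
tool-frame move now mm [-0.7  0.4  0.5]
turn rz deg -0.018915293737279626
after turn mm [-0.7  0.4  0.5]
```

```bash
python3 -m handwheel '{"grip":[-1,-1,-1],"translation":[[0,0,1],[0,0,1],[0,0,0]],"delta_rot":[[0,0,0],[0,0,0],[0,0,0]]}'
```

```text
clock: 8.65
position: [0.5994, -0.3428, 0.0785]
eef_rot: [0.001, 0.707, 0.707, 0.0]
ft_force: [-4.7, 3.1, 16.6]
grip_width: 0.0621
grasp_force: 25.0
```

```bash
python3 -m handwheel '{"grip":[1,1,1,1,1,1,1,1,1,1,1,1],"translation":[[0,0,-1],[0,0,0],[0,0,0],[0,0,0],[0,0,-15],[0,0,-30],[0,0,-35],[0,0,-35],[0,0,-35],[0,0,-30],[0,0,-20],[0,0,0]],"delta_rot":[[0,0,0],[0,0,0],[0,0,0],[0,0,0],[0,0,0],[0,0,0],[0,0,0],[0,0,0],[0,0,0],[0,0,0],[0,0,0],[0,0,0]]}'
python3 go.py .4598 -.1225 .107 90
```

```text
clock: 9.85
position: [0.6001, -0.3433, 0.2825]
eef_rot: [0.003, 0.707, 0.707, 0.001]
ft_force: [0.2, 0.7, -0.5]
grip_width: 0.091
grasp_force: 0.0
t 9.8 p [ 0.6001 -0.3433  0.2825] yaw 89.99 w 0.091 gf 0.0 F [ 0.2  0.7 -0.5] tilt [ 0.005 -0.003 -1.   ]
tool-frame move now mm [ 221.3 -141.3  174. ]
turn rz deg -0.014425059287134445
after turn mm [ 220.8 -140.3  175.5]
```

```bash
python3 -m handwheel '{"grip":[1,1,1,1,1,1,1,1,1,1,1,1],"translation":[[31.5,-20,0],[31.5,-20,0],[31.5,-20,0],[31.5,-20,0],[31.5,-20,0],[31.5,-20,0],[31.5,-20,0],[0,0,35],[0,0,40],[0,0,35],[0,0,20],[0,0,0]],"delta_rot":[[0,0,0],[0,0,0],[0,0,0],[0,0,0],[0,0,0],[0,0,0],[0,0,0],[0,0,0],[0,0,0],[0,0,0],[0,0,0],[0,0,0]]}'
python3 go.py .4598 -.1225 .107 90
```

```text
clock: 11.05
position: [0.4574, -0.1214, 0.1458]
eef_rot: [-0.002, 0.707, 0.707, -0.001]
ft_force: [0.1, 1.0, 0.0]
grip_width: 0.0907
grasp_force: 0.0
t 11.1 p [ 0.4574 -0.1214  0.1458] yaw 89.98 w 0.0907 gf 0.0 F [0.1 1.  0. ] tilt [-0.005  0.002 -1.   ]
tool-frame move now mm [-1.2  2.5 38.8]
turn rz deg -0.01870572251615954
after turn mm [-1.1  2.4 38.8]
```

```bash
python3 -m handwheel '{"grip":[1,1,1,1,-1,-1,-1,-1,-1,-1],"translation":[[-1,1,10],[0,0,15],[0,0,12],[0,0,0],[0,0,0],[0,0,0],[0,0,0],[0,0,0],[0,0,0],[0,0,0]],"delta_rot":[[0,0,0],[0,0,0],[0,0,0],[0,0,0],[0,0,0],[0,0,0],[0,0,0],[0,0,0],[0,0,0],[0,0,0]]}' 25
python3 go.py .4598 -.1225 .107 90
```

```text
clock: 12.05
position: [0.4603, -0.1231, 0.1111]
eef_rot: [0.0, 0.707, 0.707, 0.0]
ft_force: [0.7, -0.7, 2.3]
grip_width: 0.0515
grasp_force: 25.0
t 12.1 p [ 0.4603 -0.1231  0.1111] yaw 89.98 w 0.0515 gf 25.0 F [ 0.7 -0.7  2.3] tilt [ 0. -0. -1.]
tool-frame move now mm [ 0.6 -0.5  4.1]
turn rz deg -0.02116734147381294
after turn mm [ 0.6 -0.5  4.1]
```

```bash
python3 -m handwheel '{"grip":[-1,-1,-1,-1,-1,-1,-1,-1,-1,-1,-1,-1],"translation":[[0,0,-8],[0,0,-20],[0,0,-30],[0,0,-30],[0,0,-22],[-15,2,0],[-35,4,0],[-40,4,0],[-40,5,0],[-40,5,0],[-28,3,0],[-11,2,0]],"delta_rot":[[0,0,0],[0,0,0],[0,0,0],[0,0,0],[0,0,0],[0,0,0],[0,0,0],[0,0,0],[0,0,0],[0,0,0],[0,0,0],[0,0,0]]}'
python3 -m handwheel '{"grip":[-1,-1,-1,-1,-1,-1,-1],"translation":[[0,0,10],[0,0,25],[0,0,30],[0,0,25],[0,0,12],[0,0,5],[0,0,0]],"delta_rot":[[0,0,0],[0,0,0],[0,0,0],[0,0,0],[0,0,0],[0,0,0],[0,0,0]]}'
python3 go.py .485 -.3325 .1061 90
```

```text
clock: 13.25
position: [0.4845, -0.3352, 0.2198]
eef_rot: [-0.0, 0.708, 0.706, -0.0]
ft_force: [0.3, 0.1, -2.3]
grip_width: 0.0517
grasp_force: 25.0
clock: 13.95
position: [0.4851, -0.3315, 0.1138]
eef_rot: [-0.0, 0.707, 0.707, -0.0]
ft_force: [-0.0, 0.1, -1.2]
grip_width: 0.0518
grasp_force: 25.0
t 13.9 p [ 0.4851 -0.3315  0.1138] yaw 90.01 w 0.0518 gf 25.0 F [-0.   0.1 -1.2] tilt [-0.  0. -1.]
tool-frame move now mm [-1.  -0.1  7.7]
turn rz deg 0.006202370351672926
after turn mm [-1.  -0.1  7.7]
```

```bash
python3 -m handwheel '{"grip":[-1,-1,-1,-1,-1],"translation":[[0,0,3],[0,0,2],[0,0,1.5],[0,0,1],[0,0,0]],"delta_rot":[[0,0,0],[0,0,0],[0,0,0],[0,0,0],[0,0,0]]}'
```

```text
clock: 14.45
position: [0.4851, -0.3321, 0.1065]
eef_rot: [0.0, 0.707, 0.707, 0.0]
ft_force: [-0.4, -0.9, -2.2]
grip_width: 0.0512
grasp_force: 25.0
```

```bash
python3 -m handwheel '{"grip":[-1,-1,-1],"translation":[[0,0,1],[0,0,1],[0,0,0]],"delta_rot":[[0,0,0],[0,0,0],[0,0,0]]}'
```

```text
clock: 14.75
position: [0.4858, -0.3323, 0.1057]
eef_rot: [0.001, 0.707, 0.707, 0.0]
ft_force: [-1.1, 4.1, 16.9]
grip_width: 0.0516
grasp_force: 25.0
```

```bash
python3 -m handwheel '{"grip":[1,1,1,1,1,1,1,1,1,1,1],"translation":[[0,0,-1],[0,0,0],[0,0,0],[0,0,0],[0,0,0],[0,0,-15],[0,0,-30],[0,0,-35],[0,0,-40],[0,0,-35],[0,0,-18]],"delta_rot":[[0,0,0],[0,0,0],[0,0,0],[0,0,0],[0,0,0],[0,0,0],[0,0,0],[0,0,0],[0,0,0],[0,0,0],[0,0,0]]}'
python3 -m handwheel '{"grip":[1,1,1,1,1,1,1,1,1,1,1,1],"translation":[[39,-2.5,0],[39,-2.5,0],[39,-2.5,0],[39,-2.5,0],[39,-2.5,0],[39,-2.5,0],[39,-2.5,0],[39,-2.5,0],[0,0,30],[0,0,30],[0,0,20],[0,0,0]],"delta_rot":[[0,0,0],[0,0,0],[0,0,0],[0,0,0],[0,0,0],[0,0,0],[0,0,0],[0,0,0],[0,0,0],[0,0,0],[0,0,0],[0,0,0]]}'
python3 go.py .4653 -.0187 .157 90
```

```text
clock: 15.85
position: [0.4857, -0.3326, 0.2816]
eef_rot: [0.002, 0.707, 0.707, 0.0]
ft_force: [0.5, -0.3, -1.1]
grip_width: 0.0911
grasp_force: 0.0
clock: 17.05
position: [0.4637, -0.0197, 0.1964]
eef_rot: [-0.002, 0.707, 0.707, -0.001]
ft_force: [-0.3, 0.7, 0.3]
grip_width: 0.0916
grasp_force: 0.0
t 17.1 p [ 0.4637 -0.0197  0.1964] yaw 89.99 w 0.0916 gf 0.0 F [-0.3  0.7  0.3] tilt [-0.004  0.001 -1.   ]
tool-frame move now mm [ 1.   1.7 39.4]
turn rz deg -0.006190543198783871
after turn mm [ 1.   1.6 39.4]
```

```bash
python3 -m handwheel '{"grip":[1,1,1,1,-1,-1,-1,-1,-1,-1],"translation":[[1,0,10],[0,0,15],[0,0,12],[0,0,0],[0,0,0],[0,0,0],[0,0,0],[0,0,0],[0,0,0],[0,0,0]],"delta_rot":[[0,0,0],[0,0,0],[0,0,0],[0,0,0],[0,0,0],[0,0,0],[0,0,0],[0,0,0],[0,0,0],[0,0,0]]}' 25
python3 go.py .3705 -.3217 .157 90
```

```text
clock: 18.05
position: [0.4654, -0.0191, 0.1616]
eef_rot: [0.0, 0.707, 0.707, 0.0]
ft_force: [0.4, 1.0, 2.4]
grip_width: 0.0515
grasp_force: 25.0
t 18.1 p [ 0.4654 -0.0191  0.1616] yaw 89.98 w 0.0515 gf 25.0 F [0.4 1.  2.4] tilt [ 0.001 -0.    -1.   ]
tool-frame move now mm [-302.6  -94.8    4.6]
turn rz deg -0.017989907388738402
after turn mm [-302.6  -94.9    4.6]
```

```bash
python3 -m handwheel '{"grip":[-1,-1,-1,-1,-1,-1,-1,-1,-1,-1,-1,-1],"translation":[[0,0,-8],[0,0,-20],[0,0,-30],[0,0,-30],[-15,-5,0],[-33,-11,0],[-38,-12,0],[-38,-12,0],[-38,-12,0],[-38,-12,0],[-38,-12,0],[-33,-9,0]],"delta_rot":[[0,0,0],[0,0,0],[0,0,0],[0,0,0],[0,0,0],[0,0,0],[0,0,0],[0,0,0],[0,0,0],[0,0,0],[0,0,0],[0,0,0]]}'
python3 -m handwheel '{"grip":[-1,-1,-1,-1,-1,-1,-1,-1],"translation":[[-20,-6,0],[-12,-4,0],[0,0,12],[0,0,25],[0,0,27],[0,0,15],[0,0,7],[0,0,0]],"delta_rot":[[0,0,0],[0,0,0],[0,0,0],[0,0,0],[0,0,0],[0,0,0],[0,0,0],[0,0,0]]}'
python3 go.py .3705 -.3217 .156 90
```

```text
clock: 19.25
position: [0.379, -0.2917, 0.2499]
eef_rot: [-0.0, 0.707, 0.707, -0.0]
ft_force: [1.1, 0.5, -1.4]
grip_width: 0.0516
grasp_force: 25.0
clock: 20.05
position: [0.37, -0.3214, 0.1631]
eef_rot: [-0.001, 0.707, 0.707, 0.0]
ft_force: [-0.6, -0.5, -2.2]
grip_width: 0.0515
grasp_force: 25.0
t 20.1 p [ 0.37   -0.3214  0.1631] yaw 90.01 w 0.0515 gf 25.0 F [-0.6 -0.5 -2.2] tilt [-0.001  0.001 -1.   ]
tool-frame move now mm [-0.3  0.5  7.1]
turn rz deg 0.005327987490460373
after turn mm [-0.3  0.5  7.1]
```

```bash
python3 -m handwheel '{"grip":[-1,-1,-1,-1,-1,-1],"translation":[[0,0,3],[0,0,2],[0,0,1],[0,0,1],[0,0,1],[0,0,0]],"delta_rot":[[0,0,0],[0,0,0],[0,0,0],[0,0,0],[0,0,0],[0,0,0]]}'
```

```text
clock: 20.65
position: [0.3709, -0.3226, 0.1565]
eef_rot: [0.001, 0.707, 0.707, 0.0]
ft_force: [1.2, 3.0, 13.5]
grip_width: 0.0513
grasp_force: 25.0
```

```bash
python3 -m handwheel '{"grip":[1,1,1,1,1,1,1,1,1,1,1],"translation":[[0,0,-1],[0,0,0],[0,0,0],[0,0,0],[0,0,0],[0,0,-15],[0,0,-25],[0,0,-30],[0,0,-30],[0,0,-20],[0,0,0]],"delta_rot":[[0,0,0],[0,0,0],[0,0,0],[0,0,0],[0,0,0],[0,0,0],[0,0,0],[0,0,0],[0,0,0],[0,0,0],[0,0,0]]}'
python3 - <<'E'
from m import *
d=cam("top"); P=cloud(d); z=P[...,2]; save(d,"top1.png",s=1.4); hsv=cv2.cvtColor(d["frame"],cv2.COLOR_RGB2HSV)
near=lambda x,y,r:np.hypot(P[...,0]-x,P[...,1]-y)<r
m=near(.555,.0255,.06)&(abs(z-.053)<.01); w=plane(d,rect(m),.053)[:,:2]; print("bat",cv2.minAreaRect((w*1000).astype(np.float32)))
for t in (.009,.006,.011):
    m=near(.495,.31,.11)&(z>t); m=cv2.morphologyEx(m.astype(np.uint8),cv2.MORPH_CLOSE,np.ones((41,41)));  w=plane(d,rect(m),.014)[:,:2]; print("cradle",t,cv2.minAreaRect((w*1000).astype(np.float32)))
m=near(.49,.306,.025); print("floor z",np.median(z[m]))
# inner floor: darker region
save(d,"cr.png",(100,180,170,270),6); print(hsv[215:245:5,130:142:4].tolist()[:2])
E
python3 go.py .555 .0255 .28 97.9
```

```text
clock: 21.75
position: [0.3709, -0.323, 0.2789]
eef_rot: [0.002, 0.707, 0.707, -0.0]
ft_force: [-0.6, -0.6, -0.6]
grip_width: 0.0914
grasp_force: 0.0
bat ((554.6356201171875, 25.4325008392334), (46.423274993896484, 84.71810913085938), 7.276642322540283)
cradle 0.009 ((503.7584228515625, 312.2593078613281), (144.4436492919922, 74.81582641601562), 16.096038818359375)
cradle 0.006 ((502.7217102050781, 311.8490905761719), (146.6840362548828, 155.0443115234375), 65.64613342285156)
cradle 0.011 ((503.9742431640625, 312.3215637207031), (143.994384765625, 74.81582641601562), 16.096040725708008)
floor z 0.003796743140418668
[[[45, 4, 141], [45, 4, 141], [45, 4, 141]], [[30, 2, 141], [45, 4, 141], [45, 4, 141]]]
t 21.8 p [ 0.3705 -0.3224  0.2773] yaw 89.98 w 0.0911 gf 0.0 F [ 0.1 -0.5 -0.1] tilt [ 0.002 -0.002 -1.   ]
tool-frame move now mm [348.  184.4  -3. ]
turn rz deg -7.919327192135398
after turn mm [319.3 230.6  -2.7]
```

View pics/top1.png

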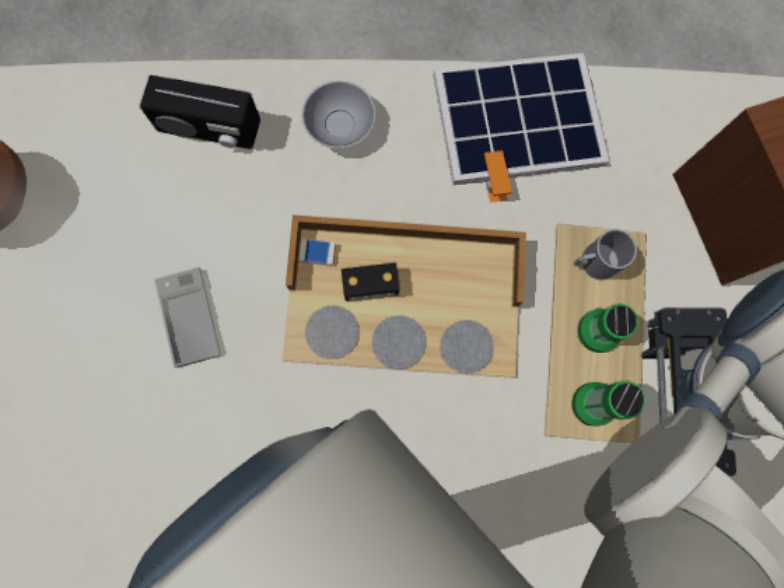

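View pics/cr.png

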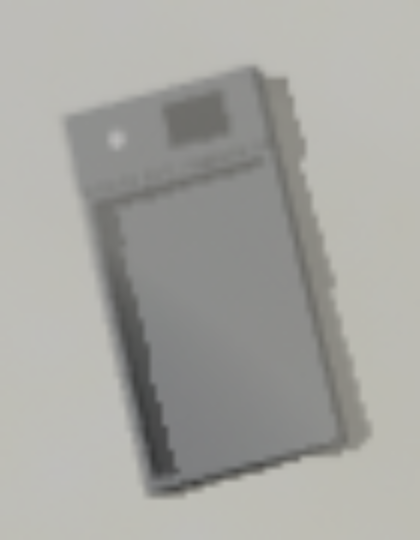

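The three objects stand upright on the board, the mug at (613,250) and the lanterns at (615,325) and (620,402). The coasters at (332,332), (399,342) and (467,346) are empty. The cradle crop shows an empty tray with its block at the top. Next, the battery.

```bash
python3 -m handwheel '{"grip":[1,1,1,1,1,1,1,1,1,1,1,1],"translation":[[34.8,18.4,0],[34.8,18.4,0],[34.8,18.4,0],[34.8,18.4,0],[34.8,18.4,0],[34.8,18.4,0],[34.8,18.4,0],[34.8,18.4,0],[34.8,18.4,0],[34.8,18.4,0],[0,0,0],[0,0,0]],"delta_rot":[[0,0,0],[0,0,0],[0,0,0],[0,0,0],[0,0,0],[0,0,0],[0,0,0],[0,0,0],[0,0,0],[0,0,0],[0,0,-7.5],[0,0,0]]}'
python3 -m handwheel '{"grip":[1,1,1,1,1,1,1,1],"translation":[[0,0,20],[0,0,35],[0,0,35],[0,0,35],[0,0,35],[0,0,20],[0,0,10],[0,0,0]],"delta_rot":[[0,0,0],[0,0,0],[0,0,0],[0,0,0],[0,0,0],[0,0,0],[0,0,0],[0,0,0]]}'
python3 go.py .5547 .0254 .042 97.5
```

```text
clock: 23.0
position: [0.5539, 0.0268, 0.275]
eef_rot: [-0.001, 0.658, 0.753, -0.001]
ft_force: [0.3, -0.0, -0.7]
grip_width: 0.0908
grasp_force: 0.0
clock: 23.8
position: [0.5533, 0.0254, 0.0853]
eef_rot: [-0.001, 0.66, 0.751, -0.001]
ft_force: [-1.2, 1.2, -0.2]
grip_width: 0.0912
grasp_force: 0.0
t 23.8 p [0.5533 0.0254 0.0853] yaw 97.33 w 0.0912 gf 0.0 F [-1.2  1.2 -0.2] tilt [-0.003  0.    -1.   ]
tool-frame move now mm [-0.2  1.5 43.3]
turn rz deg -0.1723523225323902
after turn mm [-0.2  1.4 43.3]
```

```bash
python3 -m handwheel '{"grip":[1,1,1,1,1,-1,-1,-1,-1,-1,-1,-1],"translation":[[0,1,12],[0,0,12],[0,0,10],[0,0,6],[0,0,0],[0,0,0],[0,0,0],[0,0,0],[0,0,0],[0,0,0],[0,0,0],[0,0,0]],"delta_rot":[[0,0,0],[0,0,0],[0,0,0],[0,0,0],[0,0,0],[0,0,0],[0,0,0],[0,0,0],[0,0,0],[0,0,0],[0,0,0],[0,0,0]]}' 35
python3 go.py .4892 .3081 .042 16.1
```

```text
clock: 25.0
position: [0.5555, 0.026, 0.0465]
eef_rot: [0.0, 0.659, 0.752, 0.0]
ft_force: [0.8, 1.3, 2.0]
grip_width: 0.045
grasp_force: 35.0
t 25.0 p [0.5555 0.026  0.0465] yaw 97.48 w 0.045 gf 35.0 F [0.8 1.3 2. ] tilt [ 0.001  0.    -1.   ]
tool-frame move now mm [288.3 -29.    4.5]
turn rz deg 81.37860353196555
after turn mm [  14.5 -289.4    4.5]
```

```bash
python3 -m handwheel '{"grip":[-1,-1,-1,-1,-1,-1,-1,-1,-1,-1,-1,-1],"translation":[[0,0,-8],[0,0,-20],[0,0,-30],[0,0,-30],[0,0,-22],[18,-2,0],[35,-4,0],[40,-4,0],[40,-4,0],[40,-4,0],[40,-4,0],[35,-4,0]],"delta_rot":[[0,0,0],[0,0,0],[0,0,0],[0,0,0],[0,0,0],[0,0,0],[0,0,0],[0,0,0],[0,0,0],[0,0,0],[0,0,0],[0,0,0]]}'
python3 -m handwheel '{"grip":[-1,-1,-1,-1,-1,-1,-1,-1,-1,-1,-1,-1],"translation":[[26,-3,0],[14,0,0],[0,0,0],[0,0,0],[0,0,0],[0,0,0],[0,0,0],[0,0,0],[0,0,0],[0,0,0],[0,0,0],[0,0,0]],"delta_rot":[[0,0,0],[0,0,4],[0,0,8.2],[0,0,8.2],[0,0,8.2],[0,0,8.2],[0,0,8.2],[0,0,8.2],[0,0,8.2],[0,0,8.2],[0,0,8.2],[0,0,3.6]]}'
python3 -m handwheel '{"grip":[-1],"translation":[[0,0,0]],"delta_rot":[[0,0,0]]}'
python3 go.py .4892 .3081 .0405 16.1
```

```text
clock: 26.2
position: [0.4961, 0.2703, 0.1568]
eef_rot: [-0.0, 0.659, 0.752, -0.0]
ft_force: [1.2, -0.1, -2.4]
grip_width: 0.0452
grasp_force: 35.0
clock: 27.4
position: [0.4886, 0.3076, 0.1567]
eef_rot: [0.0, 0.991, 0.137, -0.0]
ft_force: [-0.0, 0.3, -3.5]
grip_width: 0.0449
grasp_force: 35.0
clock: 27.5
position: [0.4887, 0.3076, 0.1567]
eef_rot: [0.0, 0.99, 0.139, -0.0]
ft_force: [-0.5, -0.8, -3.1]
grip_width: 0.0446
grasp_force: 35.0
t 27.5 p [0.4887 0.3076 0.1567] yaw 16.02 w 0.0446 gf 35.0 F [-0.5 -0.8 -3.1] tilt [-0. -0. -1.]
tool-frame move now mm [  0.7  -0.3 116.2]
turn rz deg -0.08089390293977772
after turn mm [  0.6  -0.3 116.2]
```

```bash
python3 -m handwheel '{"grip":[-1,-1,-1,-1,-1,-1,-1,-1],"translation":[[0.5,0,15],[0,0,30],[0,0,30],[0,0,20],[0,0,10],[0,0,5],[0,0,3],[0,0,0]],"delta_rot":[[0,0,0],[0,0,0],[0,0,0],[0,0,0],[0,0,0],[0,0,0],[0,0,0],[0,0,0]]}'
python3 - <<'E'
from h import *
d=cam("top"); save(d,"bat1.png",(60,140,260,290),3)
E
python3 go.py .4892 .3081 .0405 16.1
```

```text
clock: 28.3
position: [0.4898, 0.3081, 0.0439]
eef_rot: [-0.0, 0.99, 0.14, 0.0]
ft_force: [-0.4, -1.0, -3.2]
grip_width: 0.0447
grasp_force: 35.0
t 28.4 p [0.4899 0.3082 0.0442] yaw 16.1 w 0.0448 gf 35.0 F [-0.2  0.7 -4.3] tilt [ 0.001  0.    -1.   ]
tool-frame move now mm [-0.7 -0.1  3.7]
turn rz deg 0.0007367585084239181
after turn mm [-0.7 -0.1  3.7]
```

View pics/bat1.png

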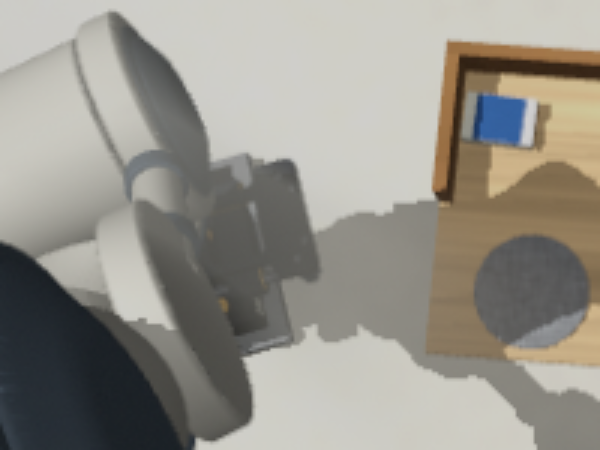

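The arm hides most of the tray. The battery's front end at (225,305) is inside the tray, whose rim corner shows at (290,340). I lower it until it touches.

```bash
python3 -m handwheel '{"grip":[-1,-1,-1,-1,-1,-1],"translation":[[0,0,1],[0,0,1],[0,0,1],[0,0,1],[0,0,0.5],[0,0,0]],"delta_rot":[[0,0,0],[0,0,0],[0,0,0],[0,0,0],[0,0,0],[0,0,0]]}'
```

```text
clock: 28.95
position: [0.4896, 0.308, 0.0405]
eef_rot: [-0.0, 0.99, 0.14, 0.001]
ft_force: [-6.1, -3.7, 28.1]
grip_width: 0.0449
grasp_force: 35.0
```

```bash
python3 -m handwheel '{"grip":[-1,0.5,0.5,0.5,0.5,0.5,0.5,0.5,0.5,0.5,0.5,0.5],"translation":[[0,0,-1],[0,0,0],[0,0,0],[0,0,0],[0,0,0],[0,0,-10],[0,0,-20],[0,0,-30],[0,0,-35],[0,0,-35],[0,0,-40],[0,0,-40]],"delta_rot":[[0,0,0],[0,0,0],[0,0,0],[0,0,0],[0,0,0],[0,0,0],[0,0,0],[0,0,0],[0,0,0],[0,0,0],[0,0,0],[0,0,0]]}'
python3 -m handwheel '{"grip":[1,1,1,1,1,1,1,1,1,1],"translation":[[0,0,0],[0,0,0],[0,0,0],[0,0,0],[0,0,0],[0,0,0],[0,0,0],[0,0,0],[0,0,0],[0,0,0]],"delta_rot":[[0,0,-8.2],[0,0,-8.2],[0,0,-8.2],[0,0,-8.2],[0,0,-8.2],[0,0,-8.2],[0,0,-8.2],[0,0,-8.2],[0,0,-8.2],[0,0,-0.1]]}'
python3 go.py .3709 -.3226 .28 90
```

```text
clock: 30.15
position: [0.489, 0.3078, 0.2523]
eef_rot: [-0.0, 0.99, 0.14, 0.0]
ft_force: [0.9, -0.5, -0.4]
grip_width: 0.0684
grasp_force: 0.0
clock: 31.15
position: [0.4893, 0.3079, 0.2505]
eef_rot: [0.0, 0.706, 0.708, 0.0]
ft_force: [-0.8, -0.0, 0.0]
grip_width: 0.0914
grasp_force: 0.0
t 31.1 p [0.4893 0.3079 0.2505] yaw 90.15 w 0.0914 gf 0.0 F [-0.8 -0.   0. ] tilt [ 0.  0. -1.]
tool-frame move now mm [-630.2 -120.   -29.6]
turn rz deg 0.14896465983002827
after turn mm [-630.5 -118.4  -29.5]
```

```bash
python3 -m handwheel '{"grip":[1,1,1,1,1,1,1,1,1],"translation":[[-35,-6.6,-15],[-35,-6.6,-15],[-35,-6.6,0],[-35,-6.6,0],[-35,-6.6,0],[-35,-6.6,0],[-35,-6.6,0],[-35,-6.6,0],[-35,-6.6,0]],"delta_rot":[[0,0,0.15],[0,0,0],[0,0,0],[0,0,0],[0,0,0],[0,0,0],[0,0,0],[0,0,0],[0,0,0]]}'
python3 -m handwheel '{"grip":[1,1,1,1,1,1,1,1,1,1],"translation":[[-35,-6.6,0],[-35,-6.6,0],[-35,-6.6,0],[-35,-6.6,0],[-35,-6.6,0],[-35,-6.6,0],[-35,-6.6,0],[-35,-6.6,0],[-35,-6.6,0],[0,0,0]],"delta_rot":[[0,0,0],[0,0,0],[0,0,0],[0,0,0],[0,0,0],[0,0,0],[0,0,0],[0,0,0],[0,0,0],[0,0,0]]}'
python3 - <<'E'
from m import *
d=cam("top"); P=cloud(d); z=P[...,2]; save(d,"top2.png",s=1.4)
m=(np.hypot(P[...,0]-.489,P[...,1]-.308)<.055)&(abs(z-.047)<.008); print("bat z",np.median(z[m]),cv2.minAreaRect((plane(d,rect(m),.047)[:,:2]*1000).astype(np.float32)))
E
python3 go.py .3709 -.3226 .1565 90
```

```text
clock: 32.05
position: [0.4286, -0.0081, 0.2804]
eef_rot: [0.0, 0.71, 0.704, 0.0]
ft_force: [1.0, -0.4, -0.0]
grip_width: 0.0914
grasp_force: 0.0
clock: 33.05
position: [0.3682, -0.3253, 0.2802]
eef_rot: [0.001, 0.711, 0.703, -0.0]
ft_force: [0.5, 0.9, -0.2]
grip_width: 0.0913
grasp_force: 0.0
bat z 0.04673013009978089 ((487.9933776855469, 306.42852783203125), (84.62264251708984, 45.91750717163086), 15.864590644836426)
t 33.1 p [ 0.3684 -0.3233  0.2801] yaw 89.43 w 0.0914 gf 0.0 F [ 0.2  0.2 -0.5] tilt [ 0. -0. -1.]
tool-frame move now mm [  0.7   2.5 123.6]
turn rz deg -0.5683854440151208
after turn mm [  0.7   2.5 123.6]
```

View pics/top2.png

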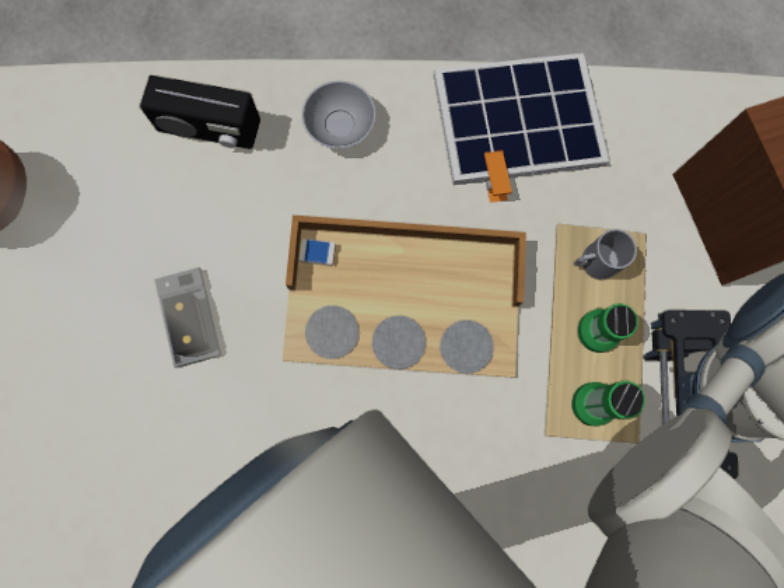

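The battery lies in the cradle at (185,322), lengthwise, with its top at 46.7 mm as expected. The three objects still stand on the board. I return the tall lantern first.

```bash
python3 -m handwheel '{"grip":[1,1,1,1,1,1,1,1,1],"translation":[[0.5,2.5,0],[0,0,20],[0,0,30],[0,0,30],[0,0,22],[0,0,12],[0,0,7],[0,0,2],[0,0,0]],"delta_rot":[[0,0,-0.6],[0,0,0],[0,0,0],[0,0,0],[0,0,0],[0,0,0],[0,0,0],[0,0,0],[0,0,0]]}'
python3 -m handwheel '{"grip":[-1,-1,-1,-1,-1,-1],"translation":[[0,0,0],[0,0,0],[0,0,0],[0,0,0],[0,0,0],[0,0,0]],"delta_rot":[[0,0,0],[0,0,0],[0,0,0],[0,0,0],[0,0,0],[0,0,0]]}' 25
python3 go.py .4654 -.0191 .1616 90
```

```text
clock: 34.0
position: [0.3717, -0.321, 0.1573]
eef_rot: [0.0, 0.704, 0.71, 0.0]
ft_force: [-0.7, 0.5, 0.4]
grip_width: 0.0911
grasp_force: 0.0
clock: 34.6
position: [0.3715, -0.3213, 0.157]
eef_rot: [0.0, 0.704, 0.71, 0.0]
ft_force: [1.0, -0.0, 0.2]
grip_width: 0.0515
grasp_force: 25.0
t 34.6 p [ 0.3715 -0.3213  0.157 ] yaw 90.42 w 0.0515 gf 25.0 F [ 1.  -0.   0.2] tilt [ 0. -0. -1.]
tool-frame move now mm [301.5  96.2  -4.6]
turn rz deg 0.4243201650657795
after turn mm [302.2  93.9  -4.6]
```

```bash
python3 -m handwheel '{"grip":[-1,-1,-1,-1,-1,-1,-1,-1,-1,-1,-1,-1],"translation":[[0,0,-8],[0,0,-20],[0,0,-30],[0,0,-25],[15,4.5,0],[33,10.5,0],[38,12,0],[38,12,0],[38,12,0],[38,12,0],[38,12,0],[33,10,0]],"delta_rot":[[0,0,0.4],[0,0,0],[0,0,0],[0,0,0],[0,0,0],[0,0,0],[0,0,0],[0,0,0],[0,0,0],[0,0,0],[0,0,0],[0,0,0]]}'
python3 -m handwheel '{"grip":[-1,-1,-1,-1,-1,-1,-1],"translation":[[20,6,0],[12.5,3,0],[0,0,15],[0,0,30],[0,0,18],[0,0,8],[0,0,0]],"delta_rot":[[0,0,0],[0,0,0],[0,0,0],[0,0,0],[0,0,0],[0,0,0],[0,0,0]]}'
python3 go.py .4654 -.0178 .162 90
```

```text
clock: 35.8
position: [0.4558, -0.0476, 0.2394]
eef_rot: [-0.001, 0.707, 0.707, -0.0]
ft_force: [0.3, -0.3, -3.1]
grip_width: 0.0514
grasp_force: 25.0
clock: 36.5
position: [0.4645, -0.0177, 0.1681]
eef_rot: [-0.001, 0.707, 0.707, -0.001]
ft_force: [1.4, 0.3, -1.3]
grip_width: 0.0515
grasp_force: 25.0
t 36.5 p [ 0.4645 -0.0177  0.1681] yaw 90.0 w 0.0515 gf 25.0 F [ 1.4  0.3 -1.3] tilt [-0.002  0.    -1.   ]
tool-frame move now mm [-0.1  1.   6.1]
turn rz deg 0.0033703431345770696
after turn mm [-0.1  0.9  6.1]
```

```bash
python3 -m handwheel '{"grip":[-1,-1,-1,-1,-1,-1],"translation":[[0,0.5,3],[0,0,1.5],[0,0,1],[0,0,0.5],[0,0,0.5],[0,0,0]],"delta_rot":[[0,0,0],[0,0,0],[0,0,0],[0,0,0],[0,0,0],[0,0,0]]}'
```

```text
clock: 37.1
position: [0.4657, -0.0177, 0.1625]
eef_rot: [0.0, 0.707, 0.707, 0.0]
ft_force: [-0.8, 0.6, -2.1]
grip_width: 0.0515
grasp_force: 25.0
```

```bash
python3 -m handwheel '{"grip":[-1,-1,-1],"translation":[[0,0,1],[0,0,0.5],[0,0,0]],"delta_rot":[[0,0,0],[0,0,0],[0,0,0]]}'
```

```text
clock: 37.4
position: [0.4662, -0.018, 0.1618]
eef_rot: [0.001, 0.707, 0.707, 0.0]
ft_force: [-5.0, -2.3, 17.6]
grip_width: 0.0518
grasp_force: 25.0
```

```bash
python3 -m handwheel '{"grip":[-1,1,1,1,1,1,1,1,1,1],"translation":[[0,0,-1],[0,0,0],[0,0,0],[0,0,0],[0,0,0],[0,0,-15],[0,0,-30],[0,0,-35],[0,0,-30],[0,0,-12]],"delta_rot":[[0,0,0],[0,0,0],[0,0,0],[0,0,0],[0,0,0],[0,0,0],[0,0,0],[0,0,0],[0,0,0],[0,0,0]]}'
python3 -m handwheel '{"grip":[1,1,1,1,1,1,1,1,1,1,1,1],"translation":[[-35,2.2,0],[-35,2.2,0],[-35,2.2,0],[-35,2.2,0],[-35,2.2,0],[-35,2.2,0],[-35,2.2,0],[-35,2.2,0],[-35,2.2,0],[0,0,30],[0,0,40],[0,0,0]],"delta_rot":[[0,0,0],[0,0,0],[0,0,0],[0,0,0],[0,0,0],[0,0,0],[0,0,0],[0,0,0],[0,0,0],[0,0,0],[0,0,0],[0,0,0]]}'
python3 go.py .4858 -.3323 .106 90
```

```text
clock: 38.4
position: [0.4666, -0.0178, 0.2866]
eef_rot: [0.001, 0.707, 0.707, 0.001]
ft_force: [0.1, 0.4, -0.8]
grip_width: 0.0914
grasp_force: 0.0
clock: 39.6
position: [0.4835, -0.3312, 0.2096]
eef_rot: [-0.004, 0.707, 0.707, -0.0]
ft_force: [-0.1, 0.1, 0.4]
grip_width: 0.0911
grasp_force: 0.0
t 39.6 p [ 0.4835 -0.3312  0.2096] yaw 90.0 w 0.0911 gf 0.0 F [-0.1  0.1  0.4] tilt [-0.006  0.005 -1.   ]
tool-frame move now mm [ -1.7   2.9 103.5]
turn rz deg 0.0024326905707141577
after turn mm [ -1.1   2.3 103.6]
```

```bash
python3 -m handwheel '{"grip":[1,1,1,1,1,1,1],"translation":[[-1,0.5,25],[0,0,30],[0,0,20],[0,0,15],[0,0,7],[0,0,3],[0,0,0]],"delta_rot":[[0,0,0],[0,0,0],[0,0,0],[0,0,0],[0,0,0],[0,0,0],[0,0,0]]}'
python3 -m handwheel '{"grip":[-1,-1,-1,-1,-1,-1],"translation":[[0,0,0],[0,0,0],[0,0,0],[0,0,0],[0,0,0],[0,0,0]],"delta_rot":[[0,0,0],[0,0,0],[0,0,0],[0,0,0],[0,0,0],[0,0,0]]}' 25
python3 go.py .4603 -.1231 .1111 90
```

```text
clock: 40.3
position: [0.4866, -0.3339, 0.1148]
eef_rot: [0.0, 0.707, 0.707, 0.0]
ft_force: [0.6, -0.0, -0.2]
grip_width: 0.0913
grasp_force: 0.0
clock: 40.9
position: [0.4861, -0.3337, 0.114]
eef_rot: [-0.0, 0.707, 0.707, -0.0]
ft_force: [-0.6, 0.1, 1.7]
grip_width: 0.0517
grasp_force: 25.0
t 40.9 p [ 0.4861 -0.3337  0.114 ] yaw 90.03 w 0.0517 gf 25.0 F [-0.6  0.1  1.7] tilt [-0. -0. -1.]
tool-frame move now mm [210.6 -25.7   2.9]
turn rz deg 0.03259109434020502
after turn mm [210.6 -25.8   2.9]
```

```bash
python3 -m handwheel '{"grip":[-1,-1,-1,-1,-1,-1,-1,-1,-1,-1,-1,-1],"translation":[[0,0,-8],[0,0,-20],[0,0,-30],[0,0,-22],[15,-2,0],[33,-4,0],[38,-5,0],[38,-5,0],[38,-5,0],[30,-3,0],[17,-2,0],[0,0,0]],"delta_rot":[[0,0,0],[0,0,0],[0,0,0],[0,0,0],[0,0,0],[0,0,0],[0,0,0],[0,0,0],[0,0,0],[0,0,0],[0,0,0],[0,0,0]]}'
python3 -m handwheel '{"grip":[-1,-1,-1,-1,-1,-1],"translation":[[0,0,15],[0,0,25],[0,0,18],[0,0,8],[0,0,3],[0,0,0]],"delta_rot":[[0,0,0],[0,0,0],[0,0,0],[0,0,0],[0,0,0],[0,0,0]]}'
python3 go.py .4603 -.1245 .119 90
```

```text
clock: 42.1
position: [0.4586, -0.1219, 0.1934]
eef_rot: [-0.001, 0.706, 0.708, -0.0]
ft_force: [0.6, 0.4, -1.8]
grip_width: 0.0515
grasp_force: 25.0
clock: 42.7
position: [0.4601, -0.1248, 0.125]
eef_rot: [-0.0, 0.707, 0.707, -0.0]
ft_force: [-0.2, 1.1, -1.2]
grip_width: 0.0513
grasp_force: 25.0
t 42.7 p [ 0.4601 -0.1248  0.125 ] yaw 90.02 w 0.0513 gf 25.0 F [-0.2  1.1 -1.2] tilt [-0.  0. -1.]
tool-frame move now mm [0.3 0.2 6. ]
turn rz deg 0.021301159065842512
after turn mm [0.3 0.2 6. ]
```

```bash
python3 -m handwheel '{"grip":[-1,-1,-1,-1,-1,-1],"translation":[[0,0,2.5],[0,0,1.5],[0,0,1],[0,0,0.7],[0,0,0.5],[0,0,0]],"delta_rot":[[0,0,0],[0,0,0],[0,0,0],[0,0,0],[0,0,0],[0,0,0]]}'
```

```text
clock: 43.3
position: [0.4601, -0.1247, 0.1189]
eef_rot: [0.0, 0.707, 0.707, 0.0]
ft_force: [-0.3, -0.3, 3.0]
grip_width: 0.0517
grasp_force: 25.0
```

```bash
python3 -m handwheel '{"grip":[1,1,1,1,1,1,1,1,1],"translation":[[0,0,0],[0,0,0],[0,0,0],[0,0,0],[0,0,-15],[0,0,-30],[0,0,-35],[0,0,-30],[0,0,-10]],"delta_rot":[[0,0,0],[0,0,0],[0,0,0],[0,0,0],[0,0,0],[0,0,0],[0,0,0],[0,0,0],[0,0,0]]}'
python3 -m handwheel '{"grip":[1,1,1,1,1,1,1,1,1,1,1,1],"translation":[[-31,20,0],[-31,20,0],[-31,20,0],[-31,20,0],[-31,20,0],[-31,20,0],[-32,19.5,0],[0,0,35],[0,0,35],[0,0,30],[0,0,0],[0,0,0]],"delta_rot":[[0,0,0],[0,0,0],[0,0,0],[0,0,0],[0,0,0],[0,0,0],[0,0,0],[0,0,0],[0,0,0],[0,0,0],[0,0,0],[0,0,0]]}'
python3 go.py .5994 -.3428 .0785 90
```

```text
clock: 44.2
position: [0.4611, -0.1251, 0.2415]
eef_rot: [0.002, 0.707, 0.707, 0.001]
ft_force: [0.2, -0.0, -0.4]
grip_width: 0.0912
grasp_force: 0.0
clock: 45.4
position: [0.5996, -0.3425, 0.1388]
eef_rot: [-0.0, 0.707, 0.707, -0.0]
ft_force: [0.2, -0.2, 1.1]
grip_width: 0.0915
grasp_force: 0.0
t 45.4 p [ 0.5996 -0.3425  0.1388] yaw 90.03 w 0.0915 gf 0.0 F [ 0.2 -0.2  1.1] tilt [-0.001  0.001 -1.   ]
tool-frame move now mm [-0.3 -0.2 60.3]
turn rz deg 0.03226850591380526
after turn mm [-0.3 -0.2 60.3]
```

```bash
python3 -m handwheel '{"grip":[1,1,1,1,1,1],"translation":[[0,0,20],[0,0,20],[0,0,12],[0,0,6],[0,0,2],[0,0,0]],"delta_rot":[[0,0,0],[0,0,0],[0,0,0],[0,0,0],[0,0,0],[0,0,0]]}'
python3 -m handwheel '{"grip":[-1,-1,-1,-1,-1,-1],"translation":[[0,0,0],[0,0,0],[0,0,0],[0,0,0],[0,0,0],[0,0,0]],"delta_rot":[[0,0,0],[0,0,0],[0,0,0],[0,0,0],[0,0,0],[0,0,0]]}' 25
python3 go.py .4808 .0845 .0835 90
```

```text
clock: 46.0
position: [0.6001, -0.3429, 0.0795]
eef_rot: [0.0, 0.707, 0.707, 0.0]
ft_force: [-1.1, -0.5, 0.7]
grip_width: 0.0911
grasp_force: 0.0
clock: 46.6
position: [0.5998, -0.3427, 0.0789]
eef_rot: [0.0, 0.707, 0.707, 0.0]
ft_force: [-0.4, 1.1, 2.6]
grip_width: 0.0624
grasp_force: 25.0
t 46.6 p [ 0.5998 -0.3427  0.0789] yaw 90.03 w 0.0624 gf 25.0 F [-0.4  1.1  2.6] tilt [ 0. -0. -1.]
tool-frame move now mm [ 427.2 -118.8   -4.7]
turn rz deg 0.02861254539732272
after turn mm [ 427.2 -119.    -4.6]
```

```bash
python3 -m handwheel '{"grip":[-1,-1,-1,-1,-1,-1,-1,-1,-1],"translation":[[0,0,-8],[0,0,-15],[0,0,-25],[0,0,-30],[0,0,-35],[0,0,-35],[0,0,-30],[0,0,-22],[0,0,0]],"delta_rot":[[0,0,0],[0,0,0],[0,0,0],[0,0,0],[0,0,0],[0,0,0],[0,0,0],[0,0,0],[0,0,0]]}'
python3 -m handwheel '{"grip":[-1,-1,-1,-1,-1,-1,-1,-1,-1,-1,-1,-1],"translation":[[15,-5,0],[30,-8,0],[40,-11,0],[40,-11,0],[40,-11,0],[40,-11,0],[40,-11,0],[40,-11,0],[40,-11,0],[40,-11,0],[32,-9,0],[20,-6,0]],"delta_rot":[[0,0,0],[0,0,0],[0,0,0],[0,0,0],[0,0,0],[0,0,0],[0,0,0],[0,0,0],[0,0,0],[0,0,0],[0,0,0],[0,0,0]]}'
python3 -m handwheel '{"grip":[-1,-1],"translation":[[10,-3,0],[0,0,0]],"delta_rot":[[0,0,0],[0,0,0]]}'
python3 go.py .4808 .0845 .084 90
```

```text
clock: 47.5
position: [0.6008, -0.3433, 0.2835]
eef_rot: [0.003, 0.707, 0.707, 0.001]
ft_force: [0.1, -0.9, -1.0]
grip_width: 0.0625
grasp_force: 25.0
clock: 48.7
position: [0.482, 0.0764, 0.2784]
eef_rot: [-0.0, 0.706, 0.708, -0.0]
ft_force: [-0.3, -0.1, 0.2]
grip_width: 0.0621
grasp_force: 25.0
clock: 48.9
position: [0.48, 0.085, 0.2785]
eef_rot: [-0.0, 0.706, 0.708, -0.0]
ft_force: [0.1, 0.3, -2.4]
grip_width: 0.0621
grasp_force: 25.0
t 48.9 p [0.48   0.085  0.2785] yaw 90.12 w 0.0621 gf 25.0 F [ 0.1  0.3 -2.4] tilt [-0.001 -0.    -1.   ]
tool-frame move now mm [ -0.5   0.9 194.5]
turn rz deg 0.11599120970532795
after turn mm [ -0.5   0.8 194.5]
```

```bash
python3 -m handwheel '{"grip":[-1,-1,-1,-1,-1,-1,-1,-1,-1,-1],"translation":[[-0.5,0.5,15],[0,0,30],[0,0,35],[0,0,35],[0,0,30],[0,0,22],[0,0,12],[0,0,7],[0,0,4],[0,0,0]],"delta_rot":[[0,0,0],[0,0,0],[0,0,0],[0,0,0],[0,0,0],[0,0,0],[0,0,0],[0,0,0],[0,0,0],[0,0,0]]}'
python3 -m handwheel '{"grip":[-1,-1,-1,-1],"translation":[[0,0,1.5],[0,0,1],[0,0,0.7],[0,0,0]],"delta_rot":[[0,0,0],[0,0,0],[0,0,0],[0,0,0]]}'
python3 go.py .4808 .0845 .084 90
```

```text
clock: 49.9
position: [0.4812, 0.0834, 0.0887]
eef_rot: [0.0, 0.707, 0.707, -0.0]
ft_force: [0.9, -0.1, -0.5]
grip_width: 0.0625
grasp_force: 25.0
clock: 50.3
position: [0.481, 0.0839, 0.0857]
eef_rot: [0.0, 0.707, 0.707, 0.0]
ft_force: [0.6, 0.4, -1.9]
grip_width: 0.0623
grasp_force: 25.0
t 50.3 p [0.481  0.0839 0.0857] yaw 90.04 w 0.0623 gf 25.0 F [ 0.6  0.4 -1.9] tilt [ 0.  0. -1.]
tool-frame move now mm [ 0.6 -0.2  1.7]
turn rz deg 0.03828232416253741
after turn mm [ 0.6 -0.2  1.7]
```

```bash
python3 -m handwheel '{"grip":[-1,-1,-1,-1],"translation":[[0,0,1],[0,0,0.7],[0,0,0.4],[0,0,0]],"delta_rot":[[0,0,0],[0,0,0],[0,0,0],[0,0,0]]}'
```

```text
clock: 50.7
position: [0.481, 0.0839, 0.0838]
eef_rot: [0.0, 0.707, 0.707, 0.0]
ft_force: [-3.6, -0.6, 9.9]
grip_width: 0.0625
grasp_force: 25.0
```

```bash
python3 -m handwheel '{"grip":[1,1,1,1,1,1,1,1,1,1,1],"translation":[[0,0,0],[0,0,0],[0,0,0],[0,0,0],[0,0,-15],[0,0,-30],[0,0,-35],[0,0,-35],[0,0,-35],[0,0,-30],[0,0,-15]],"delta_rot":[[0,0,0],[0,0,0],[0,0,0],[0,0,0],[0,0,0],[0,0,0],[0,0,0],[0,0,0],[0,0,0],[0,0,0],[0,0,0]]}'
python3 -m handwheel '{"grip":[1,1,1,1,1,1,1,1,1,1,1,1],"translation":[[-35,-7,0],[-35,-7,0],[-35,-7,0],[-35,-7,0],[-35,-7,0],[-35,-7,0],[-35,-7,0],[-35,-7,0],[-35,-7,0],[-35,-7,0],[-35,-7,0],[0,0,0]],"delta_rot":[[0,0,0],[0,0,0],[0,0,0],[0,0,0],[0,0,0],[0,0,0],[0,0,0],[0,0,0],[0,0,0],[0,0,0],[0,0,0],[0,0,0]]}'
python3 - <<'E'
from m import *
d=cam("top"); P=cloud(d); z=P[...,2]; save(d,"top3.png",s=1.4)
for nm,x,y,zt in(("mid",.4653,-.0187,.1764),("right",.4599,-.1225,.1293),("mug",.4808,.0845,.0972)):
    m=(np.hypot(P[...,0]-x,P[...,1]-y)<.045)&(abs(z-zt)<.008); print(nm,cv2.minEnclosingCircle(plane(d,rect(m),zt)[:,:2].astype(np.float32)),P[m].mean(0))
m=(np.hypot(P[...,0]-.489,P[...,1]-.308)<.055)&(abs(z-.047)<.008); print("bat z",np.median(z[m]),cv2.minAreaRect((plane(d,rect(m),.047)[:,:2]*1000).astype(np.float32)))
E
```

```text
clock: 51.8
position: [0.4816, 0.0839, 0.281]
eef_rot: [0.001, 0.707, 0.707, 0.001]
ft_force: [1.3, -0.7, -0.7]
grip_width: 0.0911
grasp_force: 0.0
clock: 53.0
position: [0.4035, -0.3047, 0.2782]
eef_rot: [0.0, 0.708, 0.706, -0.0]
ft_force: [0.4, -1.1, 0.2]
grip_width: 0.0914
grasp_force: 0.0
mid ((0.46363624930381775, -0.0163638424128294), 0.025822559371590614) [ 0.46411728 -0.01643224  0.17365695]
right ((0.4587070345878601, -0.1219647228717804), 0.025204025208950043) [ 0.45872789 -0.12280919  0.1266785 ]
mug ((0.47901883721351624, 0.08351606875658035), 0.03118664026260376) [0.48083298 0.08370307 0.09636475]
bat z 0.04654123446585179 ((487.65850830078125, 306.2432556152344), (85.36815643310547, 46.0908317565918), 15.864587783813477)
```

View pics/top3.png

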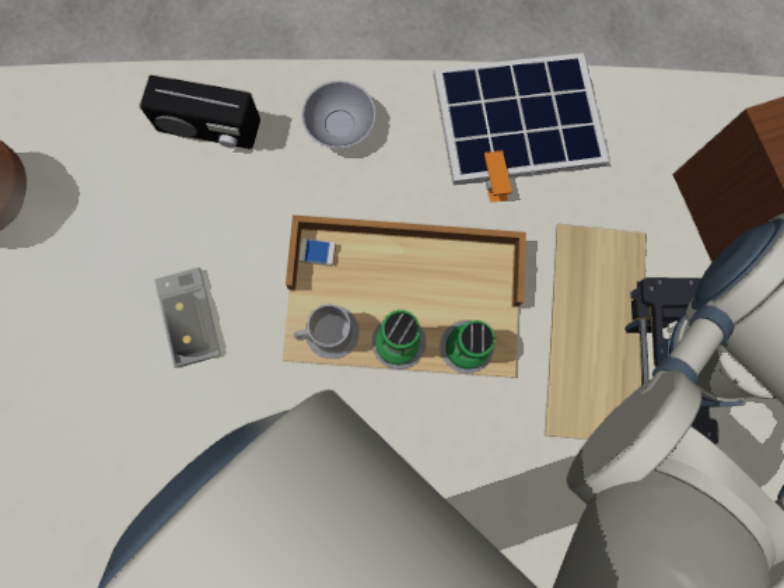

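The mug (330,327) and the lanterns (401,328) and (473,340) are back within about 3 mm of where they started. The battery is in the cradle at (185,322), and the arm touches nothing, so I hand in.

```bash
python3 -c "
from bench import env
print(env.hand_in())"
```

```text
the job is handed in; nothing more can be done
None
```

The job is handed in at about 53 s of the 138 s allowed: the last picture shows the battery flat in the cradle and both lanterns and the mug upright on their own coasters, each within about 3 mm of its start; no verdict was returned.

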